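# Level the mail-room parcel scale and press the spirit level home

### The job

The parcel scale does not stand level. Lay the spirit level on the middle of its platter, pointing from the front foot towards the rear, let go, and turn the knurled knob of the front foot until the bubble sits centred between the two black lines. Then press the level flat onto the platter with about a kilo of push (never more than three) to prove that the bubble stays centred, and finish while still pressing; leave the other things on the counter where they are.

Things in the scene. Friction and masses are not known exactly. Their poses are not given: they have to be found in the camera images.
- scale: parcel scale on three feet, fixed to the counter. Origin on the counter under the platter's centre; x points from the front screw foot (its axis at x = -165 mm, y = 0) to the two rear feet (x = +85 mm, y = +-85 mm, not adjustable). The rear feet stand a little too high or too low, so the knob's angle alone does not tell when the scale is level: only the bubble does
- platter (a point): centre of the top of the flat stainless platter, 220 (x) x 240 (y) mm, 75 mm above the counter; axes as the scale's. It tips about the rear feet, by a few thousandths of a radian only
- knob_grip (a point): the point to grip on the front foot's knob: on its vertical axis, halfway up, 79 mm above the counter. The knob is round, black, fluted, 40 mm across and 24 mm high, with a white line on top, and stays at its height as it turns; the housing and lug round it top out 56 mm above the counter, the platter's edge is 55 mm from its axis
- foot_knob (a joint): angle of the knob in rad, growing clockwise seen from above; range -3.6 to 3.6. It takes 0.08 N m to turn and stays where it is left. Clockwise raises the scale's front (knob) end, 5 mm per full turn, 250 mm from the rear feet: 3.2 mrad of tilt per rad
- level: aluminium spirit level with blue ends, a block 200 (x) x 28 (y) x 44 (z) mm, about 0.35 kg; origin at the centre of its underside, x along its length. Amid its top a yellow-green vial, 62 mm long, lies flush in a window; the level may be pressed there too. It starts upright on the counter; either end may point to the knob
- bubble (a point): centre of the white bubble, 15 mm long, in the level's vial, 42 mm above the level's underside. It runs along the level's x to the higher end, 2 mm per mrad of tilt (6.4 mm per rad of knob while the level lies along the scale's x), up to 18 mm, and settles in about a second. Centred at the level's x = 0, between two black lines 11 mm either side
- parcel: cardboard parcel 100 x 140 x 70 mm, origin under its centre; to be left alone
- screwdriver: screwdriver lying on the counter near the robot; to be left alone
- label_roll: roll of paper labels, 70 mm across, 50 mm high; to be left alone
- stamp: hand stamp with a turned wooden handle, 44 mm across, 80 mm high; to be left alone
- cam_lock: spare mailbox cam lock, steel and brass, 30 mm high; to be left alone
- cam_lock_b: second spare cam lock, the same; to be left alone
- pen_cup: black cup, 72 mm across, 95 mm high; to be left alone
Things that resemble listed ones, but are neither listed nor needed, are in the scene too. Several things have the shape of the level; the one meant has the colours described above.

How it is judged:
On the way, in this order (a step that is already met when the one before it is completed fails the run):
1. the level stands on the platter, front to rear, let go (contact force between the fingers and level below 0.2 N and contact force between level and scale above 1.5 N and horizontal distance between level and scale below 0.045 m and angle between the x axis of level and the x axis of scale, either way round below 0.3 rad and angle between level's own z axis and vertical below 0.05 rad and height (world z) of level above 0.07 m), for 1 s.
2. the foot has been turned until the bubble is centred, the level still standing free on the platter (x of bubble in the frame of level between -0.0035 and 0.0035 m and contact force between the fingers and level below 0.2 N and contact force between level and scale above 1.5 N and horizontal distance between level and scale below 0.045 m and height (world z) of level above 0.07 m), for 0.5 s.
At the end, for the whole second after the job is handed in: The fingers press the level flat onto the platter so that it bears on it with 8 to 35 N, within 45 mm of its middle and 0.3 rad of the front-to-rear line, the bubble within 3.5 mm of centre and the platter itself level within 0.0026 rad, still pressing at the end (contact force between level and scale between 8 and 35 N and contact force between the fingers and level above 3 N and x of bubble in the frame of level between -0.0035 and 0.0035 m and horizontal distance between level and scale below 0.045 m and angle between the x axis of level and the x axis of scale, either way round below 0.3 rad and angle between level's own z axis and vertical below 0.05 rad and height (world z) of level above 0.07 m and linear speed of level below 0.01 m/s and angle between platter's own z axis and vertical below 0.0026 rad); the arm keeps its last pose, push and grip.
It fails at once if the level is slammed or forced onto the scale (over 45 N) (contact force between level and scale above 45 N).
It fails at once if a bystander is moved by more than 30 mm (distance of any of parcel, screwdriver, label_roll, stamp, cam_lock, cam_lock_b, pen_cup from where it was at the start of the episode above 0.03 m).
It also fails if it takes over 64 s, if anything falls off the work surface, if the arm or the gripper's body presses on something with over 40 N, if the wrist force passes 120 N, or if a joint passes its speed limit or range.

### The arm

A 6-joint arm with a two-finger parallel gripper is mounted at the origin on the work surface. World frame = base frame: x ahead of the robot, y to its left, z up, the work surface at z = 0. Lengths are in m, angles in rad, forces in N, time in s.
With the tool pointing down it reaches from about 0.375 to 0.925 m from the base axis. Payload 5.7 kg.
Tool frame: the origin (TCP) lies at the centre of the arm's flange, where the gripper is bolted on; the fingertips stand 173 mm ahead of it and the grasp point (between the pads) lies 155 mm ahead of it; z points along the fingers, y is the line along which they close (so a half turn about z gives the same grasp; the last joint's range is limited). The gripper opens to 85 mm and grips with 20 to 120 N. Pads are 22 mm wide; open, the fingers measure 114 mm over their backs; the gripper's body (76 mm by 85 mm) begins 54 mm behind the grasp point. The pads swing forward as they close: fully open they stand 13 mm farther back than shut.
Start: joints at [1.094, 0.359, 1.51, -0, 1.272, -0.115], TCP at [0.212, 0.561, 0.405] pointing down, gripper open.
Joint ranges: [-2.97, 2.97], [-1.01, 2.36], [0.21, 2.38], [-0.96, 4.11], [0.2, 2.71], [-2.98, 2.98]. Speed limits (rad/s): [2.39, 2.39, 3.14, 3.14, 3.14, 3.14].

### API

Orientations are given as a unit quaternion [w, x, y, z].
In Python, from cell import read_state, capture, camera_info, close_job, look_for, trace gives the robot as it stands.
- The arm moves only by the tool play_rows, never from a script. Its argument "deltas" is a list of rows, each a list of 4 numbers: the shift along the tool's x, y, z in mm, then the turn about the tool's z in degrees. A call has exactly 8 rows; each row shifts and turns the commanded pose from where the row before left it, along the tool's axes as they then stand; what a row does not reach is not made up. A row lasts 1/10 s, in which the tool goes at most 50 mm and 8.59 degrees, less where a joint would pass 70% of its speed; a pose out of reach is approached as far as the arm can. A call is refused whole if a number of a shift passes 50 or a number of a turn 8.59, either way. A call with a gripper value outside its range is refused whole. "hand" is the finger opening in mm, from 0 to 85.4, set as the call begins (left out, the last holds). The fingers move at their own pace and stop on an object; "force" is the grip in N (left out, the last holds). Time passes only in rows, so rows that do not move let the fingers close, or fill a call up. It gives the time, the measured TCP pose, the force, the opening and the grip force at its end, in the units of the state.
- read_state(): the state, without advancing time (a new reading comes with each control period).
- capture(name): name is "scene" or "top" or "wrist"; returns (picture, depth): 400x640x3 uint8, red, green, blue; 400x640 float32, m along the optical axis (not along the pixel's ray), 0 where there is no reading.
- camera_info(name): a dict with "mtx" (3x3 intrinsics, pixels), "world_from_camera" (4x4, takes a point from camera to world coordinates). Camera axes: x right, y down, z forward; pixel columns grow to the right and rows downward; lengths in m; the calibration is good to about 2 mm. The wrist camera is an equidistant fisheye: a pixel r from the principal point sees the ray r / f radians off the axis. A picture is of the moment at which its call begins: read the wrist's pose just before it. camera_info takes no time and is no camera call; for the wrist camera it gives the pose at the moment of the call.
- close_job(): hands the job in; it is judged then, once.
Trained networks look in the newest picture that a camera, given by its name, has taken for a name from the list of things; names that differ only in an ending like _2 or _b are one class to them, and where a whole thing is asked for, a point or a joint stands for the part that bears it (a point fixed in the world has none). Each returns a list of dicts, best first, with "p" (0 to 1); they miss things now and then, are a little off and sometimes report something else, mostly with a low value. They report only what shows in the picture. A call takes as long as a camera call. They do not tell look-alikes from the thing itself.
- look_for(camera, query): "position" ([x, y, z] in m, in world coordinates, good to about 4 mm: the middle of the surface that is visible of it).
- trace(camera, query): "mask" (400x640 bool, what is visible of it).
The state is a dict: "t": time; "qpos": joint angles; "joint_velocities": joint speeds; "joint_efforts": joint torques, N m; "tool_pos": TCP position; "ee_rot": TCP orientation; "contact_force": force on the tool from outside, world axes, zero at the start; "moment": the same for the moment, N m; "grip_width": finger opening in m; "finger_force": force on a finger pad.
Only numpy, scipy, OpenCV 4.12 (cv2) and the standard library are available. Lean on these libraries where they do the work, as an engineer would, in place of code of your own. Each camera call takes 0.05 s, during which the arm holds its last target. There are 200 camera calls.

## Working session

There is one attempt and no reset: what is moved stays moved. The work goes in short steps, Python scripts to look and compute and a tool call to move; the robot and the scene stay as the last step left them, time stands still between calls to the robot, and variables do not carry over. Pictures are saved under pics/ and viewed, at most 10 in all, crops included, and the job is handed in when it is done.

Besides the shell and the picture viewer there is one more tool, called after "Request:" by a JSON object that holds its "api" and its "payload". play_rows: Moves the arm, as the interface text tells. Its arguments: {"type":"object","properties":{"deltas":{"type":"array","items":{"type":"array","items":{"type":"number"}}},"hand":{"type":"number"},"force":{"type":"number"}},"required":["deltas"]}

```bash
mkdir -p pics; cat > h.py <<'E'
import numpy as np, cv2
from cell import *
def save(n,img,box=None,s=1):
    if box: img=img[box[1]:box[3],box[0]:box[2]]
    img=cv2.resize(img,None,fx=s,fy=s,interpolation=cv2.INTER_CUBIC)
    cv2.imwrite('pics/'+n+'.png',img[:,:,::-1])
def pts(cam,d,m):
    i=camera_info(cam);K=np.array(i['mtx']);T=np.array(i['world_from_camera'])
    v,u=np.nonzero(m&(d>0));z=d[v,u]
    p=np.c_[(u-K[0,2])/K[0,0]*z,(v-K[1,2])/K[1,1]*z,z]
    return p@T[:3,:3].T+T[:3,3]
def px(cam,p):
    i=camera_info(cam);K=np.array(i['mtx']);T=np.linalg.inv(np.array(i['world_from_camera']))
    q=T[:3,:3]@np.array(p)+T[:3,3];return (K@q/q[2])[:2].round()
E
python3 - <<'E'
from h import *
np.set_printoptions(precision=3,suppress=True)
for c in('top','scene'):
    im,d=capture(c);save(c,im)
    for q in('level','scale','platter','knob_grip','bubble'):
        for r in look_for(c,q)[:4]: print(c,q,round(r['p'],2),np.array(r['position']),px(c,r['position']))
print(read_state())
E
```

```text
top level 0.77 [ 0.465 -0.33   0.043] [443. 210.]
top level 0.57 [ 0.614 -0.154  0.044] [383. 160.]
top scale 0.57 [0.636 0.111 0.071] [294. 149.]
top platter 0.84 [0.637 0.11  0.077] [294. 149.]
top knob_grip 0.72 [0.482 0.11  0.094] [293. 201.]
scene level 0.8 [ 0.634 -0.132  0.045] [256. 200.]
scene level 0.69 [ 0.481 -0.329  0.032] [250. 157.]
scene level 0.29 [0.677 0.45  0.063] [402. 307.]
scene scale 0.72 [0.66  0.12  0.069] [308. 237.]
scene platter 0.83 [0.654 0.122 0.074] [309. 235.]
scene knob_grip 0.73 [0.49  0.118 0.088] [344. 201.]
scene knob_grip 0.2 [0.66  0.122 0.073] [308. 237.]
scene bubble 0.51 [0.676 0.453 0.064] [403. 308.]
{'t': 0.6, 'qpos': array([ 1.094,  0.359,  1.51 ,  0.   ,  1.272, -0.115]), 'joint_velocities': array([ 0.   ,  0.001, -0.001, -0.   , -0.002, -0.002]), 'joint_efforts': array([ -0.002, -52.729, -27.892,  -0.   ,   0.003,  -0.   ]), 'tool_pos': array([0.212, 0.561, 0.405]), 'ee_rot': array([-0.   ,  0.18 ,  0.984, -0.   ]), 'contact_force': array([-0.625,  0.665, -0.747]), 'moment': array([-0.023,  0.037, -0.049]), 'finger_force': 0.0, 'grip_width': 0.0855204989706389}
```

View pics/top.png

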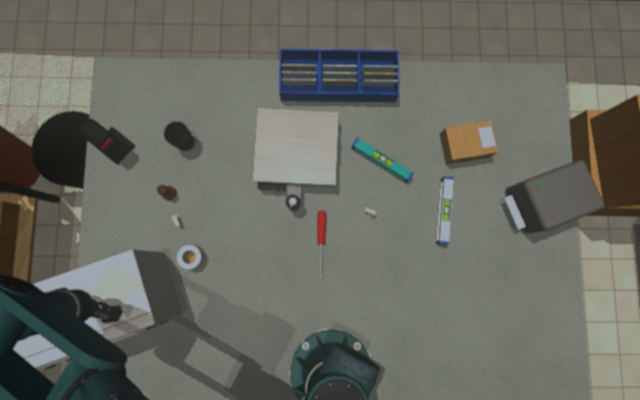

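View pics/scene.png

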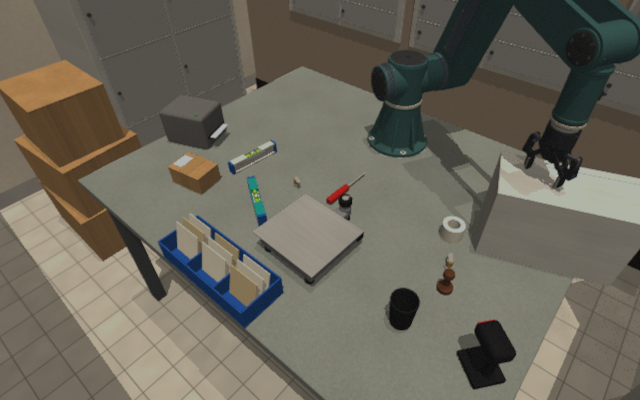

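Top view: a teal level lies at (383,160), and an aluminium one with blue ends at (443,210). The second matches the description, since the first is teal all over. The platter is at (295,148), the knob at (293,201), and the parcel at (470,140). I'll confirm with a crop and measure.

```bash
python3 - <<'E'
from h import *
np.set_printoptions(precision=4,suppress=True)
im,d=capture('top')
save('crop',np.hstack([im[165:255,395:490],im[165:255,250:345]]),None,4)
r=[x for x in trace('top','level') if x['mask'][200:220,435:450].any() ][0]
def rect(m,z0,z1):
    p=pts('top',d,m);p=p[(p[:,2]>z0)&(p[:,2]<z1)]
    return cv2.minAreaRect(p[:,:2].astype(np.float32)*1000),len(p),np.median(p[:,2])
print(rect(r['mask'],.035,.06))
for q in('platter','knob_grip'):
    for r in trace('top',q)[:1]: 
        m=r['mask'];v,u=np.nonzero(m);print(q,u.min(),u.max(),v.min(),v.max(),rect(m,.06,.12))
m=np.zeros(d.shape,bool);m[190:215,280:306]=1
p=pts('top',d,m);p=p[p[:,2]>.08];print(cv2.minEnclosingCircle(p[:,:2].astype(np.float32)),p.mean(0),p[:,2].max())
m=np.zeros(d.shape,bool);m[100:192,245:345]=1
p=pts('top',d,m);p=p[(p[:,2]>.068)&(p[:,2]<.083)];print(cv2.minAreaRect(p[:,:2].astype(np.float32)*1000),p.mean(0))
E
```

```text
(((468.46044921875, -338.6420593261719), (29.763248443603516, 202.10874938964844), 83.54075622558594), 640, np.float64(0.04394616071030466))
platter 253 338 108 195 (((647.5271606445312, 105.0898666381836), (239.72525024414062, 220.67295837402344), 87.74394226074219), 5914, np.float64(0.07553078296715576))
knob_grip 286 299 195 208 (((481.3562927246094, 111.06196594238281), (35.64347839355469, 36.833744049072266), 72.40203857421875), 147, np.float64(0.09300894956190509))
((0.48300325870513916, 0.11185063421726227), 0.02177349105477333) [0.4821 0.1114 0.0923] 0.09925439461388996
((648.0841064453125, 105.17840576171875), (240.16212463378906, 221.7295684814453), 87.6961898803711) [0.6459 0.1051 0.0756]
```

View pics/crop.png

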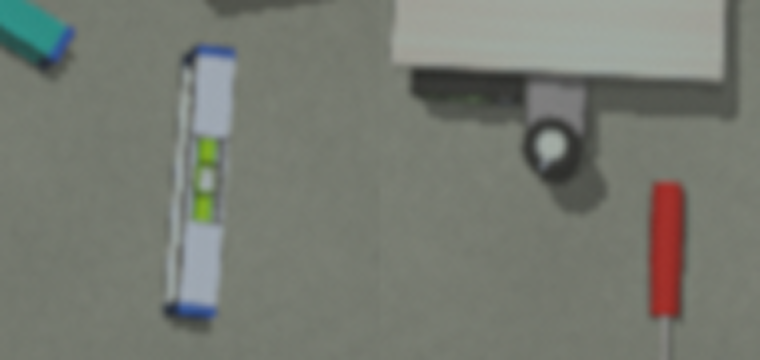

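The crop confirms it: aluminium body, blue ends, and a yellow-green vial at crop (205,180). The right half shows the knob at (550,150). Now I'll move towards that level.

Request:
{"api": "play_rows", "payload": {"deltas": [[0,0,0,-7.1],[0,0,0,-7.1],[-40,-29,0,0],[-40,-29,0,0],[-40,-29,0,0],[-40,-29,0,0],[-40,-29,0,0],[-40,-29,0,0]]}}

```text
t: 1.6
tool_pos: [0.4323, 0.3595, 0.4049]
ee_rot: [0.0, 0.057, 0.998, 0.0]
contact_force: [-0.3, 1.4, -0.2]
grip_width: 0.0856
finger_force: 0.0
```

Request:
{"api": "play_rows", "payload": {"deltas": [[-40,-29,0,0],[-40,-29,0,0],[-36,-30,0,0],[0,-49,0,0],[0,-49,0,0],[0,-49,0,0],[0,-49,0,0],[0,-49,0,0]]}}

```text
t: 2.4
tool_pos: [0.5079, 0.0152, 0.4049]
ee_rot: [0.0, 0.057, 0.998, -0.0]
contact_force: [0.7, -0.1, 0.6]
grip_width: 0.0853
finger_force: 0.0
```

Request:
{"api": "play_rows", "payload": {"deltas": [[0,-49,0,0],[0,-49,0,0],[0,-49,0,0],[0,-49,0,0],[0,-49,0,0],[0,-49,0,0],[0,-49,0,0],[0,0,0,0]]}}

```text
t: 3.2
tool_pos: [0.4689, -0.3297, 0.405]
ee_rot: [0.001, 0.059, 0.998, -0.002]
contact_force: [0.8, 0.2, -0.3]
grip_width: 0.0851
finger_force: 0.0
```

```bash
cat >> h.py <<'E'
from scipy.spatial.transform import Rotation as R
def togo(p,yaw,s=None):
    s=s or read_state();q=s['ee_rot'];r=R.from_quat([q[1],q[2],q[3],q[0]]);M=r.as_matrix()
    y=np.degrees(np.arctan2(M[1,0],M[0,0]))
    dt=(y-yaw+90)%180-90
    M2=M@R.from_euler('z',dt,degrees=True).as_matrix()
    d=np.array(p)-s['tool_pos']
    print('t',round(s['t'],2),'pos',s['tool_pos'].round(4),'yaw',y.round(2),'j6',s['qpos'][5].round(2),'turn',dt.round(2),'| mm now-axes',(M.T@d*1e3).round(1),'| after turn',(M2.T@d*1e3).round(1),'F',s['contact_force'].round(2),'w',round(s['grip_width']*1e3,1))
E
python3 - <<'E'
from h import *
togo([.4685,-.3386,.185],173.54)
E
```

```text
t 3.2 pos [ 0.4689 -0.3297  0.405 ] yaw 173.19 j6 -2.18 turn -0.35 | mm now-axes [ -0.3  -8.  220. ] | after turn [ -0.3  -8.  220. ] F [ 0.77  0.19 -0.25] w 85.1
```

Request:
{"api": "play_rows", "payload": {"deltas": [[0,-8,30,0],[0,0,40,0],[0,0,40,0],[0,0,30,0],[0,0,0,0],[0,0,0,0],[0,0,0,0],[0,0,0,0]]}}

```text
t: 4.0
tool_pos: [0.4693, -0.3323, 0.2668]
ee_rot: [0.001, 0.057, 0.998, -0.001]
contact_force: [-0.7, -0.7, -0.3]
grip_width: 0.0852
finger_force: 0.0
```

```bash
python3 - <<'E'
from h import *
togo([.4685,-.3386,.185],173.54)
im,d=capture('wrist');save('w1',im)
E
```

```text
t 4.0 pos [ 0.4693 -0.3323  0.2668] yaw 173.48 j6 -2.19 turn -0.06 | mm now-axes [ 0.3 -6.2 81.8] | after turn [ 0.3 -6.2 81.8] F [-0.72 -0.71 -0.26] w 85.2
```

View pics/w1.png

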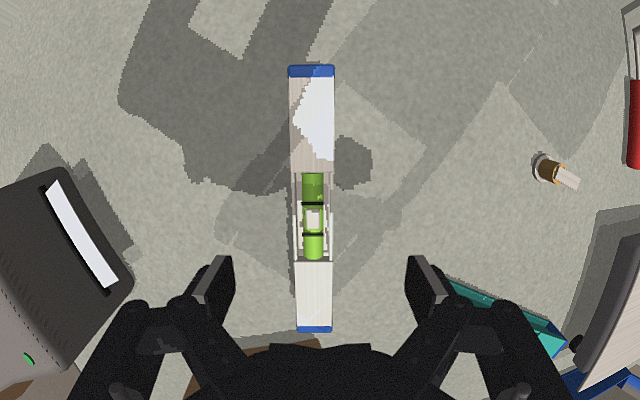

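The wrist view shows the level between the open fingers, its vial at (313,215), with clear room on both sides. I'll go down and grip.

Request:
{"api": "play_rows", "payload": {"deltas": [[0,-6,0,0],[0,0,20,0],[0,0,30,0],[0,0,25,0],[0,0,7,0],[0,0,0,0],[0,0,0,0],[0,0,0,0]]}}

```text
t: 4.85
tool_pos: [0.4684, -0.3384, 0.1841]
ee_rot: [0.001, 0.057, 0.998, -0.001]
contact_force: [-1.1, 0.1, -0.0]
grip_width: 0.0851
finger_force: 0.0
```

Request:
{"api": "play_rows", "payload": {"deltas": [[0,0,0,0],[0,0,0,0],[0,0,0,0],[0,0,0,0],[0,0,0,0],[0,0,0,0],[0,0,0,0],[0,0,0,0]], "hand": 15, "force": 50}}

```text
t: 5.65
tool_pos: [0.4679, -0.3377, 0.1831]
ee_rot: [0.0, 0.057, 0.998, -0.0]
contact_force: [-0.8, 1.0, 5.3]
grip_width: 0.0273
finger_force: 50.6
```

```bash
python3 - <<'E'
from h import *
togo([.648,.1052,.35],177.7)
E
```

```text
t 5.65 pos [ 0.4679 -0.3377  0.1831] yaw 173.47 j6 -2.2 turn -4.23 | mm now-axes [-128.6  460.5 -167. ] | after turn [-162.2  449.8 -167. ] F [-0.76  1.03  5.28] w 27.3
```

Request:
{"api": "play_rows", "payload": {"deltas": [[0,0,-10,0],[0,0,-25,0],[0,0,-40,0],[0,0,-45,-2.1],[0,0,-40,-2.1],[-10,25,-7,0],[-15,40,0,0],[-15,40,0,0]]}}

```text
t: 6.45
tool_pos: [0.512, -0.2337, 0.3504]
ee_rot: [0.0, 0.021, 1.0, -0.0]
contact_force: [0.7, 0.2, -3.9]
grip_width: 0.0272
finger_force: 50.0
```

Request:
{"api": "play_rows", "payload": {"deltas": [[-15,40,0,0],[-15,40,0,0],[-15,40,0,0],[-15,40,0,0],[-15,40,0,0],[-15,40,0,0],[-15,40,0,0],[-10,30,0,0]]}}

```text
t: 7.25
tool_pos: [0.6398, 0.0731, 0.3494]
ee_rot: [-0.0, 0.02, 1.0, 0.0]
contact_force: [-0.3, -0.2, -4.1]
grip_width: 0.0276
finger_force: 50.1
```

Request:
{"api": "play_rows", "payload": {"deltas": [[-5,20,0,0],[0,12,0,0],[0,0,0,0],[0,0,0,0],[0,0,0,0],[0,0,0,0],[0,0,0,0],[0,0,0,0]]}}

```text
t: 8.05
tool_pos: [0.6458, 0.1018, 0.3498]
ee_rot: [-0.0, 0.021, 1.0, -0.0]
contact_force: [0.3, -0.1, -3.4]
grip_width: 0.0276
finger_force: 50.0
```

```bash
python3 - <<'E'
from h import *
togo([.648,.1052,.26],177.7)
im,d=capture('wrist');save('w2',im)
E
```

```text
t 8.05 pos [0.6458 0.1018 0.3498] yaw 177.63 j6 -1.48 turn -0.07 | mm now-axes [-2.   3.5 89.8] | after turn [-2.   3.5 89.8] F [ 0.3  -0.12 -3.38] w 27.6
```

View pics/w2.png

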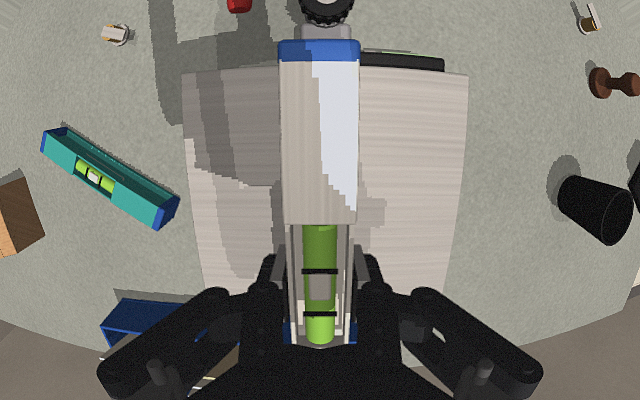

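The wrist view shows the level held, its vial at (320,285), above the platter and along the scale's axis, with the knob beyond it at (328,8). I'll lower it.

Request:
{"api": "play_rows", "payload": {"deltas": [[-2,3,20,0],[0,0,30,0],[0,0,20,0],[0,0,10,0],[0,0,5,0],[0,0,0,0],[0,0,0,0],[0,0,0,0]]}}

```text
t: 8.9
tool_pos: [0.6486, 0.1053, 0.266]
ee_rot: [0.001, 0.02, 1.0, 0.0]
contact_force: [-0.3, -0.1, -3.0]
grip_width: 0.0276
finger_force: 49.9
```

Request:
{"api": "play_rows", "payload": {"deltas": [[0,0,1,0],[0,0,1,0],[0,0,1,0],[0,0,1,0],[0,0,0.5,0],[0,0,0,0],[0,0,0,0],[0,0,0,0]]}}

```text
t: 9.7
tool_pos: [0.648, 0.1053, 0.2602]
ee_rot: [0.0, 0.02, 1.0, -0.0]
contact_force: [-0.1, -0.3, -3.1]
grip_width: 0.0278
finger_force: 49.9
```

Request:
{"api": "play_rows", "payload": {"deltas": [[0,0,0.5,0],[0,0,0.5,0],[0,0,0.5,0],[0,0,0,0],[0,0,0,0],[0,0,0,0],[0,0,0,0],[0,0,0,0]]}}

```text
t: 10.5
tool_pos: [0.648, 0.1053, 0.2587]
ee_rot: [-0.0, 0.02, 1.0, -0.0]
contact_force: [0.6, 0.6, -2.8]
grip_width: 0.0277
finger_force: 50.0
```

Request:
{"api": "play_rows", "payload": {"deltas": [[0,0,0.5,0],[0,0,0,0],[0,0,0.3,0],[0,0,0,0],[0,0,0.3,0],[0,0,0,0],[0,0,0,0],[0,0,0,0]]}}

```text
t: 11.3
tool_pos: [0.6481, 0.1053, 0.258]
ee_rot: [0.0, 0.02, 1.0, -0.0]
contact_force: [-0.5, -0.7, 6.4]
grip_width: 0.0274
finger_force: 51.1
```

Request:
{"api": "play_rows", "payload": {"deltas": [[0,0,0,0],[0,0,0,0],[0,0,0,0],[0,0,0,0],[0,0,0,0],[0,0,0,0],[0,0,-20,0],[0,0,-40,0]], "hand": 60, "force": 40}}

```text
t: 12.1
tool_pos: [0.6464, 0.1052, 0.3148]
ee_rot: [-0.004, 0.02, 1.0, -0.0]
contact_force: [-0.3, 0.7, -0.5]
grip_width: 0.0598
finger_force: 0.0
```

Request:
{"api": "play_rows", "payload": {"deltas": [[0,0,-40,0],[0,0,0,0],[0,0,0,0],[0,0,0,0],[0,0,0,0],[0,0,0,0],[0,0,0,0],[0,0,0,0]]}}

```text
t: 12.9
tool_pos: [0.6479, 0.1053, 0.357]
ee_rot: [-0.0, 0.02, 1.0, -0.0]
contact_force: [0.7, -0.0, -1.1]
grip_width: 0.0597
finger_force: 0.0
```

```bash
cat >> h.py <<'E'
def bub(cam='wrist',name=None):
    im,d=capture(cam)
    if name: save(name,im)
    try: print([(round(r['p'],2),np.array(r['position']).round(4)) for r in look_for(cam,'bubble')[:3]])
    except Exception as e: print(e)
    return im
E
python3 - <<'E'
from h import *
togo([.483,.1115,.34],177.7)
bub('wrist','w3')
bub('top')
E
```

```text
t 12.9 pos [0.6479 0.1053 0.357 ] yaw 177.67 j6 -1.47 turn -0.03 | mm now-axes [165.   -0.5  17.2] | after turn [165.   -0.4  17.2] F [ 0.68 -0.05 -1.14] w 59.7
[(0.59, array([0.6355, 0.101 , 0.1156])), (0.41, array([0.6181, 0.1229, 0.075 ]))]
[(0.62, array([0.6795, 0.4559, 0.0589])), (0.37, array([0.4351, 0.4575, 0.0359]))]
```

View pics/w3.png

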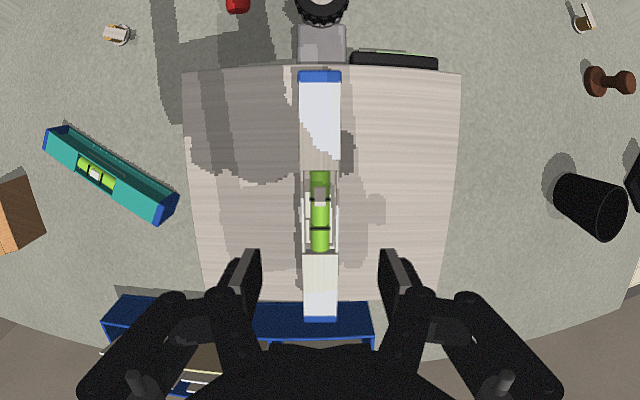

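The wrist view shows the level standing free. Its bubble is at about (319,192) and the lines are at rows 199 and 229, so the bubble is about 15 mm towards the knob. The front is high, so the knob must turn anticlockwise by about 2.4 rad. I'll go to the knob.

Request:
{"api": "play_rows", "payload": {"deltas": [[40,0,0,0],[45,0,0,0],[45,0,0,0],[35,0,0,0],[0,0,0,8.4],[0,0,0,8.4],[0,0,0,8.4],[0,0,0,8.4]]}}

```text
t: 13.9
tool_pos: [0.483, 0.112, 0.3579]
ee_rot: [0.0, 0.311, 0.95, 0.0]
contact_force: [0.4, -0.1, 0.9]
grip_width: 0.0601
finger_force: 0.0
```

Request:
{"api": "play_rows", "payload": {"deltas": [[0,0,0,8.4],[0,0,0,8.4],[0,0,0,8.4],[0,0,0,8.4],[0,0,0,8.4],[0,0,0,8.4],[0,0,0,8.4],[0,0,0,8.4]]}}

```text
t: 14.7
tool_pos: [0.4831, 0.112, 0.3578]
ee_rot: [0.0, 0.785, 0.619, 0.0]
contact_force: [0.8, -0.3, -0.0]
grip_width: 0.0598
finger_force: 0.0
```

Request:
{"api": "play_rows", "payload": {"deltas": [[0,0,0,8.4],[0,0,0,8.4],[0,0,0,8.4],[0,0,0,8.4],[0,0,0,8.4],[0,0,0,8.4],[0,0,0,8.4],[0,0,0,8.4]]}}

```text
t: 15.5
tool_pos: [0.4832, 0.112, 0.3578]
ee_rot: [0.0, 0.997, 0.081, 0.0]
contact_force: [0.0, -0.2, -0.6]
grip_width: 0.0601
finger_force: 0.0
```

Request:
{"api": "play_rows", "payload": {"deltas": [[0,0,0,8.4],[0,0,0,8.4],[0,0,0,8.4],[0,0,0,8.4],[0,0,0,8.4],[0,0,0,8.4],[0,0,0,8.4],[0,0,0,8.4]]}}

```text
t: 16.3
tool_pos: [0.4831, 0.112, 0.3578]
ee_rot: [-0.0, 0.875, -0.484, 0.0]
contact_force: [0.2, -0.6, 0.7]
grip_width: 0.0599
finger_force: 0.0
```

```bash
python3 - <<'E'
from h import *
togo([.483,.1117,.234],-57.5)
im,d=capture('wrist')
i=camera_info('wrist');print(np.array(i['mtx']).round(2),np.array(i['world_from_camera']).round(3))
im=cv2.imread('pics/w3.png')[165:262,300:342]
g=cv2.cvtColor(im,cv2.COLOR_BGR2HSV)
for r in range(97):print(165+r,g[r,15:25].mean(0).round().astype(int).tolist(),end='  ')
E
```

```text
t 16.3 pos [0.4831 0.112  0.3578] yaw -57.87 j6 2.67 turn -0.37 | mm now-axes [  0.2   0.4 123.8] | after turn [  0.2   0.4 123.8] F [ 0.19 -0.58  0.66] w 59.9
[[309.71   0.   319.52]
 [  0.   309.71 200.14]
 [  0.     0.     1.  ]] [[-0.85  -0.501 -0.161  0.524]
 [-0.526  0.81   0.26   0.044]
 [-0.     0.305 -0.952  0.327]
 [ 0.     0.     0.     1.   ]]
165 [18, 26, 185]  166 [16, 25, 185]  167 [16, 26, 186]  168 [16, 26, 187]  169 [11, 24, 193]  170 [25, 31, 127]  171 [42, 164, 110]  172 [43, 152, 150]  173 [42, 150, 158]  174 [43, 149, 156]  175 [43, 150, 156]  176 [42, 150, 156]  177 [42, 149, 156]  178 [43, 150, 156]  179 [43, 148, 157]  180 [42, 150, 158]  181 [43, 148, 140]  182 [43, 149, 135]  183 [42, 150, 134]  184 [43, 152, 129]  185 [43, 158, 130]  186 [37, 73, 114]  187 [18, 28, 126]  188 [12, 26, 138]  189 [17, 27, 142]  190 [16, 28, 143]  191 [17, 27, 142]  192 [16, 27, 141]  193 [16, 28, 141]  194 [18, 26, 140]  195 [17, 26, 140]  196 [17, 27, 140]  197 [15, 27, 140]  198 [17, 27, 140]  199 [18, 27, 138]  200 [17, 26, 132]  201 [20, 25, 153]  202 [28, 18, 228]  203 [
[... 456 characters left out ...]
43, 152, 129]  227 [45, 106, 61]  228 [133, 103, 35]  229 [42, 94, 73]  230 [42, 142, 138]  231 [43, 150, 215]  232 [43, 150, 208]  233 [43, 149, 205]  234 [43, 149, 204]  235 [43, 150, 204]  236 [43, 150, 205]  237 [43, 149, 204]  238 [43, 150, 204]  239 [43, 150, 203]  240 [43, 149, 205]  241 [43, 149, 205]  242 [43, 149, 204]  243 [43, 149, 204]  244 [43, 149, 204]  245 [43, 150, 203]  246 [43, 149, 204]  247 [43, 150, 203]  248 [43, 150, 203]  249 [43, 149, 205]  250 [43, 153, 209]  251 [42, 142, 179]  252 [39, 89, 125]  253 [149, 27, 92]  254 [15, 23, 146]  255 [22, 21, 229]  256 [34, 12, 221]  257 [34, 12, 218]  258 [33, 13, 218]  259 [33, 12, 218]  260 [30, 12, 218]  261 [33, 12, 218]
```

The bubble spans rows 186–206 and the vial 171–253, so the offset is about 12.5 mm towards the knob, or about 112° anticlockwise.

Request:
{"api": "play_rows", "payload": {"deltas": [[0,0,30,0],[0,0,40,0],[0,0,35,0],[0,0,14,0],[0,0,5,0],[0,0,0,0],[0,0,0,0],[0,0,0,0]]}}

```text
t: 17.15
tool_pos: [0.4838, 0.1121, 0.2347]
ee_rot: [-0.001, 0.877, -0.481, 0.001]
contact_force: [0.3, -0.2, 0.3]
grip_width: 0.0601
finger_force: 0.0
```

Request:
{"api": "play_rows", "payload": {"deltas": [[0,0,0,0],[0,0,0,0],[0,0,0,0],[0,0,0,0],[0,0,0,0],[0,0,0,0],[0,0,0,0],[0,0,0,0]], "hand": 30, "force": 35}}

```text
t: 17.95
tool_pos: [0.4828, 0.1117, 0.2346]
ee_rot: [0.0, 0.877, -0.481, 0.0]
contact_force: [-2.5, -3.2, 8.5]
grip_width: 0.0391
finger_force: 34.1
```

Request:
{"api": "play_rows", "payload": {"deltas": [[0,0,0,-4],[0,0,0,-8],[0,0,0,-8],[0,0,0,-8],[0,0,0,-8],[0,0,0,-8],[0,0,0,-8],[0,0,0,-8]]}}

```text
t: 18.75
tool_pos: [0.4835, 0.113, 0.2346]
ee_rot: [-0.001, 1.0, 0.024, 0.001]
contact_force: [-1.5, 8.4, 4.8]
grip_width: 0.0393
finger_force: 34.5
```

Request:
{"api": "play_rows", "payload": {"deltas": [[0,0,0,-8],[0,0,0,-8],[0,0,0,-8],[0,0,0,-8],[0,0,0,-8],[0,0,0,-8],[0,0,0,-4],[0,0,0,0]]}}

```text
t: 19.55
tool_pos: [0.4828, 0.1142, 0.2346]
ee_rot: [-0.002, 0.889, 0.458, 0.001]
contact_force: [-2.4, 15.9, 7.4]
grip_width: 0.0392
finger_force: 34.7
```

```bash
python3 - <<'E'
from h import *
togo([.483,.1117,.234],-57.5)
im,d=capture('wrist');save('w4',im)
im2,d=capture('scene');a=im2[190:270,250:370];a=cv2.resize(a,(640,427),interpolation=cv2.INTER_CUBIC)
b=cv2.resize(im,(450,281));cv2.imwrite('pics/w4.png',np.vstack([b[:,:,::-1],cv2.resize(a,(450,300))[:,:,::-1]]))
print(read_state()['moment'])
E
```

```text
t 19.55 pos [0.4828 0.1142 0.2346] yaw 54.47 j6 0.71 turn -68.03 | mm now-axes [-1.9  1.7  0.6] | after turn [-2.3 -1.2  0.6] F [-2.37 15.89  7.4 ] w 39.2
[2.65685111 0.77104135 0.07241122]
```

View pics/w4.png

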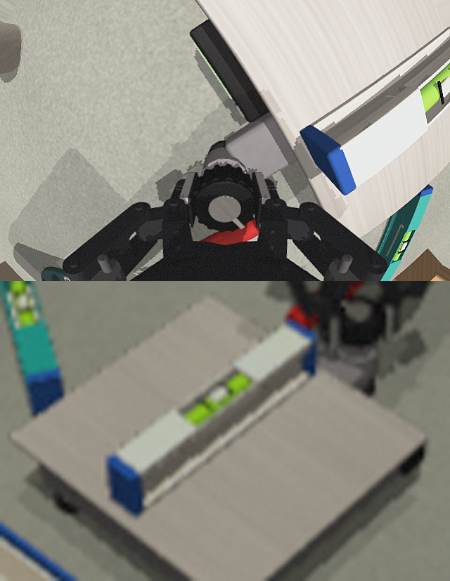

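The scene crop shows the bubble at about (217,395), near the middle of the vial. The upper half shows the knob still gripped at (225,205). I'll release, lift and look properly.

Request:
{"api": "play_rows", "payload": {"deltas": [[0,0,0,0],[0,0,0,0],[0,0,0,0],[0,0,0,0],[0,0,-10,0],[0,0,-30,0],[0,0,-45,0],[0,0,-40,8]], "hand": 60}}

```text
t: 20.45
tool_pos: [0.4829, 0.1118, 0.3607]
ee_rot: [0.0, 0.919, 0.394, -0.0]
contact_force: [0.6, -0.4, 0.5]
grip_width: 0.0598
finger_force: 0.0
```

Request:
{"api": "play_rows", "payload": {"deltas": [[0,0,0,8],[0,0,0,8],[0,0,0,8],[0,0,0,8],[0,0,0,8],[0,0,0,8],[0,0,0,0],[0,0,0,0]]}}

```text
t: 21.25
tool_pos: [0.483, 0.1119, 0.359]
ee_rot: [0.0, 1.0, -0.012, 0.0]
contact_force: [-0.5, 0.2, 0.7]
grip_width: 0.0596
finger_force: 0.0
```

```bash
python3 - <<'E'
from h import *
togo([.648,.1052,.3],-2.3)
im,d=capture('wrist')
i=camera_info('wrist');K=np.array(i['mtx']);T=np.array(i['world_from_camera']);f=K[0,0]
# rectify to the plane z=.119, scale axes, 0.2 mm/px
c=np.array([.648,.1052]);a=np.radians(-2.3);ex=np.array([np.cos(a),np.sin(a)]);ey=np.array([-ex[1],ex[0]])
X,Y=np.meshgrid(np.arange(-110,110,.4),np.arange(-40,40,.4))
P=np.dstack([c[0]+(X*ex[0]+Y*ey[0])/1e3,c[1]+(X*ex[1]+Y*ey[1])/1e3,np.full_like(X,.118)])
q=(P-T[:3,3])@T[:3,:3]
th=np.arctan2(np.hypot(q[...,0],q[...,1]),q[...,2]);h=np.hypot(q[...,0],q[...,1])
u=(K[0,2]+f*th*q[...,0]/h).astype(np.float32);v=(K[1,2]+f*th*q[...,1]/h).astype(np.float32)
o=cv2.remap(im,u,v,cv2.INTER_LINEAR)
b=cv2.resize(im,(550,344));cv2.imwrite('pics/w5.png',np.vstack([o,b])[:,:,::-1])
E
```

```text
t 21.25 pos [0.483  0.1119 0.359 ] yaw -1.32 j6 1.68 turn 0.98 | mm now-axes [165.    2.9  59.1] | after turn [1.651e+02 1.000e-01 5.910e+01] F [-0.55  0.2   0.74] w 59.6
```

View pics/w5.png

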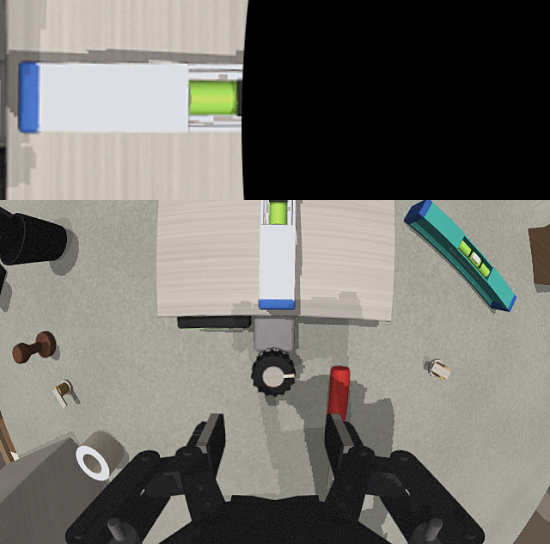

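The view is cut off at the vial: the level's near end is at (30,97) in the rectified strip, and the bubble is out of frame. I'll move 100 mm towards the level.

Request:
{"api": "play_rows", "payload": {"deltas": [[25,1,0,0.5],[40,1,0,0.5],[35,0,0,0],[0,0,0,0],[0,0,0,0],[0,0,0,0],[0,0,0,0],[0,0,0,0]]}}

```text
t: 22.1
tool_pos: [0.5821, 0.1065, 0.3587]
ee_rot: [0.0, 1.0, -0.022, -0.0]
contact_force: [-0.1, 0.5, 0.6]
grip_width: 0.0599
finger_force: 0.0
```

```bash
cat >> h.py <<'E'
def vial(name=None):
    im,d=capture('wrist')
    i=camera_info('wrist');K=np.array(i['mtx']);T=np.array(i['world_from_camera']);f=K[0,0]
    c=np.array([.648,.1052]);a=np.radians(-2.3);ex=np.array([np.cos(a),np.sin(a)]);ey=np.array([-ex[1],ex[0]])
    X,Y=np.meshgrid(np.arange(-110,110,.4),np.arange(-40,40,.4))
    P=np.dstack([c[0]+(X*ex[0]+Y*ey[0])/1e3,c[1]+(X*ex[1]+Y*ey[1])/1e3,np.full_like(X,.118)])
    q=(P-T[:3,3])@T[:3,:3];h=np.hypot(q[...,0],q[...,1]);th=np.arctan2(h,q[...,2])
    u=(K[0,2]+f*th*q[...,0]/h).astype(np.float32);v=(K[1,2]+f*th*q[...,1]/h).astype(np.float32)
    o=cv2.remap(im,u,v,cv2.INTER_LINEAR)
    if name: save(name,np.vstack([o,cv2.resize(im,(550,344))]))
    g=cv2.cvtColor(o,cv2.COLOR_RGB2HSV)
    gm=(abs(g[...,0].astype(int)-42)<8)&(g[...,1]>90)&(g[...,2]>80)
    row=int(np.median(np.nonzero(gm)[0]));s=g[row-3:row+4].mean(0)
    k=['G' if abs(x[0]-42)<8 and x[1]>90 and x[2]>80 else 'k' if x[2]<95 else 'w' for x in s]
    j=0
    while j<len(k):
        e=j
        while e<len(k) and k[e]==k[j]: e+=1
        if X[0,j]>-50 and X[0,j]<50: print(k[j],X[0,j].round(1),X[0,e-1].round(1),end=' | ')
        j=e
    bl=(g[...,0]>100)&(g[...,0]<125)&(g[...,1]>150);print('\nblue x',[X[bl&s].mean().round(1) for s in(X<0,X>0) if (bl&s).any()])
E
python3 - <<'E'
from h import *
togo([.648,.1052,.3],-2.3)
vial('w6')
E
```

```text
t 22.1 pos [0.5821 0.1065 0.3587] yaw -2.49 j6 1.68 turn -0.19 | mm now-axes [65.9 -1.6 58.7] | after turn [65.9 -1.4 58.7] F [-0.05  0.54  0.61] w 59.9
G -33.2 -14.8 | k -14.4 -12.4 | G -12.0 -10.4 | w -10.0 4.8 | G 5.2 8.0 | k 8.4 9.6 | G 10.0 28.8 | w 29.2 85.6 | 
blue x [np.float64(-98.4)]
```

View pics/w6.png

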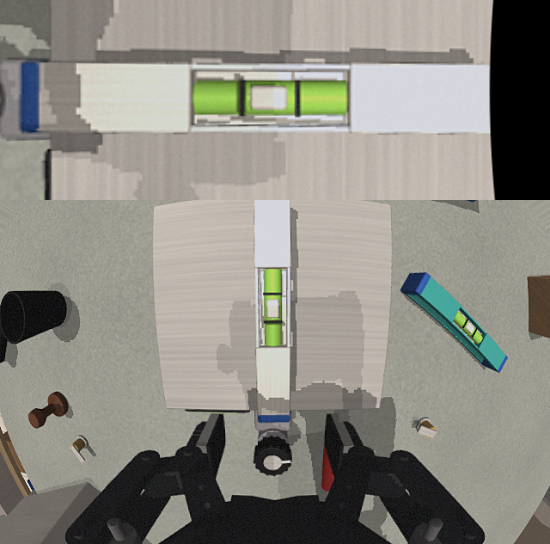

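The bubble is centred. The lines are at −13.4 and 9.0 mm (mid −2.2) and the bubble centre is at −2.6, so it is 0.4 mm off. Next I'll press with closed fingers on the level's middle.

Request:
{"api": "play_rows", "payload": {"deltas": [[20,-1,0,0],[25,0,0,0],[19,0,0,0],[0,0,10,0],[0,0,20,0],[0,0,10,0],[0,0,0,0],[0,0,0,0]], "hand": 0, "force": 30}}

```text
t: 22.95
tool_pos: [0.6464, 0.1046, 0.3185]
ee_rot: [0.0, 1.0, -0.022, -0.0]
contact_force: [0.3, -0.2, -0.4]
grip_width: 0.0001
finger_force: 0.0
```

Request:
{"api": "play_rows", "payload": {"deltas": [[0,0,5,0],[0,0,5,0],[0,0,4,0],[0,0,3,0],[0,0,2,0],[0,0,2,0],[0,0,0,0],[0,0,0,0]]}}

```text
t: 23.75
tool_pos: [0.647, 0.1046, 0.2976]
ee_rot: [0.0, 1.0, -0.022, 0.0]
contact_force: [0.3, 0.8, 0.7]
grip_width: -0.0001
finger_force: 0.0
```

```bash
python3 - <<'E'
from h import *
togo([.6462,.1053,.2925],-2.3)
E
```

```text
t 23.75 pos [0.647  0.1046 0.2976] yaw -2.53 j6 1.67 turn -0.23 | mm now-axes [-0.8 -0.7  5.1] | after turn [-0.8 -0.7  5.1] F [0.3  0.82 0.74] w -0.1
```

Request:
{"api": "play_rows", "payload": {"deltas": [[0,-0.7,1,0],[0,0,1,0],[0,0,1,0],[0,0,0.5,0],[0,0,0.5,0],[0,0,0,0],[0,0,0,0],[0,0,0,0]]}}

```text
t: 24.55
tool_pos: [0.647, 0.1053, 0.2937]
ee_rot: [0.0, 1.0, -0.022, 0.0]
contact_force: [0.3, -1.0, 0.1]
grip_width: -0.0002
finger_force: 0.0
```

Request:
{"api": "play_rows", "payload": {"deltas": [[0,0,0.3,0],[0,0,0,0],[0,0,0.3,0],[0,0,0,0],[0,0,0.3,0],[0,0,0,0],[0,0,0,0],[0,0,0,0]]}}

```text
t: 25.35
tool_pos: [0.647, 0.1053, 0.2927]
ee_rot: [0.0, 1.0, -0.022, -0.0]
contact_force: [-0.9, 0.5, -0.7]
grip_width: 0.0002
finger_force: 0.0
```

Request:
{"api": "play_rows", "payload": {"deltas": [[0,0,0.3,0],[0,0,0,0],[0,0,0.3,0],[0,0,0,0],[0,0,0.3,0],[0,0,0,0],[0,0,0,0],[0,0,0,0]]}}

```text
t: 26.15
tool_pos: [0.647, 0.1052, 0.292]
ee_rot: [0.0, 1.0, -0.022, 0.0]
contact_force: [-0.8, 0.6, 2.1]
grip_width: 0.0003
finger_force: 1.1
```

Request:
{"api": "play_rows", "payload": {"deltas": [[0,0,0.3,0],[0,0,0,0],[0,0,0.2,0],[0,0,0,0],[0,0,0,0],[0,0,0,0],[0,0,0,0],[0,0,0,0]]}}

```text
t: 26.95
tool_pos: [0.647, 0.1053, 0.2919]
ee_rot: [0.0, 1.0, -0.022, 0.0]
contact_force: [-2.1, -0.2, 6.5]
grip_width: 0.0001
finger_force: 3.2
```

Request:
{"api": "play_rows", "payload": {"deltas": [[0,0,0.3,0],[0,0,0,0],[0,0,0.3,0],[0,0,0,0],[0,0,0.2,0],[0,0,0,0],[0,0,0,0],[0,0,0,0]]}}

```text
t: 27.75
tool_pos: [0.6469, 0.1053, 0.2918]
ee_rot: [0.0, 1.0, -0.022, 0.0]
contact_force: [-3.4, -0.6, 10.6]
grip_width: -0.0002
finger_force: 5.6
```

Request:
{"api": "play_rows", "payload": {"deltas": [[0,0,0,0],[0,0,0,0],[0,0,0,0],[0,0,0,0],[0,0,0,0],[0,0,0,0],[0,0,0,0],[0,0,0,0]]}}

```text
t: 28.55
tool_pos: [0.6469, 0.1053, 0.2918]
ee_rot: [0.0, 1.0, -0.022, 0.0]
contact_force: [-4.2, 1.0, 11.1]
grip_width: 0.0001
finger_force: 5.6
```

```bash
python3 - <<'E'
from h import *
togo([.6462,.1053,.2925],-2.3)
im,d=capture('scene');im3,_=capture('top');w,_=capture('wrist')
a=cv2.resize(im[190:270,250:370],(600,400),interpolation=cv2.INTER_CUBIC)
cv2.imwrite('pics/end.png',np.hstack([a[:,:,::-1][:, :400],cv2.resize(w,(400,400))[:,:,::-1]]))
E
```

```text
t 28.55 pos [0.6469 0.1053 0.2918] yaw -2.53 j6 1.67 turn -0.23 | mm now-axes [-0.7  0.  -0.7] | after turn [-0.7  0.  -0.7] F [-4.19  0.98 11.08] w 0.1
```

View pics/end.png

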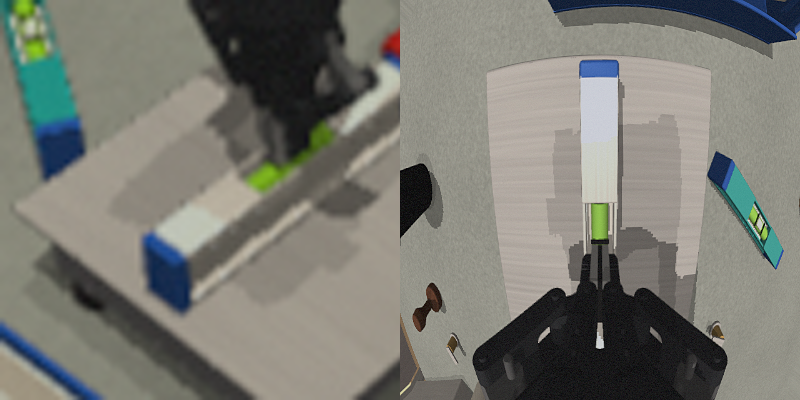

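The end view shows the closed fingers pressing on the vial at (600,245) in the right half. The level is still aligned on the platter and the push is about 11 N. I'll hand it in.

```bash
python3 -c "
from cell import *
print(close_job())"
```

```text
the job is handed in; nothing more can be done
None
```

I handed the job in at about 29 s with the fingers still pressing the level at about 11 N; the bubble was about 0.4 mm off centre before pressing (the fingers then hid it), and no verdict came back.

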